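Nip up the hidden clamp-hub screw of a servo gearmotor with a T-handle hex key

TASK

The clamp screw down inside the gearmotor's access bore is only finger-tight. Take the larger T-handle hex key from its stand, lower it into the bore, press lightly and turn it until it drops fully into the screw's hexagon, then turn the screw clockwise until it comes up tight against its stop, without forcing it. Then draw the key out and stand it upright in the empty hole of the stand, leaving the smaller key and the other things on the bench as they are.

Things in the scene. Friction and masses are not known exactly. Their poses are not given: they have to be found in the camera images.
- gearmotor: Servo gearmotor lying bolted on the bench (fixed), 410 x 130 mm. Origin on the bench under the access bore; z up; shaft along body x: gearbox and bare output shaft towards -x, black motor towards +x. In the middle a bright adapter block, 75 mm along x, 120 mm along y, flat top 130 mm above the bench; only two motor plugs, 205 mm away along +x, are a little higher (134 mm).
- access_bore (a point): Middle of the mouth of the access bore in the top of the adapter block, 130 mm above the bench. The bore is round, 30 mm across, straight down; the clamp screw's head lies 25 mm below the mouth. Which way the screw's hexagon faces differs every time, cannot be seen and no reading gives it.
- screw_top (a point): Middle of the top of the clamp screw's head, 105 mm above the bench; gearmotor's axes. Upright M16 cap screw, head 24 mm across, hexagon 14.7 mm across flats, 9 mm deep (floor 96 mm above the bench), repeating every 60 degrees. The key enters within about 3 degrees of it. Otherwise its corners rest on the head, tip 2 mm inside; lined up, it drops 7 mm more, to the floor.
- clamp_screw (a joint): Turn of the clamp screw in rad, growing clockwise seen from above (tightening). 0.8 to 1.1 at the start; at 1.6 it meets a firm stop: tight. It takes about 0.08 N m to turn, stays where it is left, and the key has about 0.1 rad of free play in it. At the stop the torque climbs by 0.5 N m for each 0.1 rad more; 0.3 N m is plenty, 0.8 N m would spoil the hexagon.
- hex_key: The larger T-handle hex key (loose, about 0.36 kg), standing upright on its tip in a hole of the stand. 164 mm long. Origin at the tip, z up the shank. Dark steel hexagon shank 14 mm across flats, two corners towards body +x and -x. On top a black T-bar, 138 to 164 mm above the tip, 100 mm long along body y, 20 mm thick along body x.
- key_tip (a point): Middle of the end of the larger key's tip (the origin of hex_key). The tip is chamfered over 2 mm, to 12 mm across at its end.
- key_grip (a point): Middle of the larger key's T-bar, 151 mm above its tip. Pinch the bar's flat sides, 20 mm apart along body x of the key. Below the bar is a steel collar 18 mm across (130 to 140 mm above the tip).
- small_key: The smaller T-handle hex key (loose), 10 mm across flats, 134 mm long, T-bar 80 x 16 x 22 mm, standing in the other hole of the stand; too small for the screw. Origin at its tip. To be left alone.
- key_stand: Wooden block (fixed), 160 mm along body x, 75 mm along body y, 60 mm high, with two upright round holes 22 mm across and 48 mm deep (their floor 12 mm above the bench), 90 mm apart along body x. Origin on the bench under its middle. The T-bars stand roughly along body y (within 0.3 rad).
- hole_a (a point): Middle of the mouth of one hole of the stand, 60 mm above the bench, 45 mm from the stand's middle towards its -x.
- hole_b (a point): Middle of the mouth of the other hole, 60 mm above the bench, 45 mm from the stand's middle towards its +x. The larger key starts in either of the two holes, the smaller key in the other.
- parts_tray: Grey plastic tray with brackets and small turned parts, 150 x 100 x 32 mm (fixed); a bystander. Origin under its middle.
- screwdriver: Screwdriver with a dark purple handle, 190 mm long, lying on the bench; a bystander.
- servo: Small black servo, 54 x 21 x 41 mm, standing on the bench; a bystander.
- bore_plug: Black plastic plug of the access bore, 30 mm across and 16 mm high, laid aside on the bench; a bystander.
- pliers: Long-nose pliers with black grips, 180 mm long, lying on the bench; a bystander.
Things that resemble listed ones, but are neither listed nor needed, are in the scene too. Of the things shaped like the key_stand, the wooden one is meant.

How it is judged:
On the way, in this order (a step that is already met when the one before it is completed fails the run):
1. the larger key has dropped fully into the screw's hexagon (tip at least 6.5 mm below the head's top, within 2.5 mm of its middle) (z of key_tip in the frame of screw_top below -0.0065 m and horizontal distance between key_tip and screw_top below 0.0025 m), for 0.2 s.
2. the screw is turned clockwise up to its stop (at least 1.54 rad) with the key still in its hexagon (value of joint clamp_screw above 1.54 rad and z of key_tip in the frame of screw_top below -0.004 m and horizontal distance between key_tip and screw_top below 0.0025 m), for 0.1 s.
At the end, for the whole second after the job is handed in: The clamp screw is at its stop (joint above 1.54 rad), and the larger key stands at rest and upright (within 0.15 rad) in a hole of the stand, its tip within 8 mm of the hole's middle and at the bottom (less than 20 mm above the bench) (value of joint clamp_screw above 1.54 rad and (horizontal distance between key_tip and hole_a below 0.008 m or horizontal distance between key_tip and hole_b below 0.008 m) and z of key_tip in the frame of key_stand below 0.02 m and angle between hex_key's own z axis and vertical below 0.15 rad and linear speed of hex_key below 0.02 m/s); the robot touches nothing.
It fails at once if the key bears on the screw or the gearmotor with more than 35 N while it is not in the hexagon (contact force between hex_key and gearmotor above 35 N and z of key_tip in the frame of screw_top above -0.004 m).
It fails at once if the screw is forced: the key bears on it with more than 100 N in all (about 0.8 N m) (contact force between hex_key and gearmotor above 100 N).
It fails at once if the smaller key is disturbed (moved more than 15 mm) (distance of small_key from where it was at the start of the episode above 0.015 m).
It fails at once if another thing on the bench is disturbed (moved more than 15 mm) (distance of any of screwdriver, servo, bore_plug, pliers from where it was at the start of the episode above 0.015 m).
It also fails if it takes over 58 s, if anything falls off the work surface, if the arm or the gripper's body presses on something with over 40 N, if the wrist force passes 120 N, or if a joint passes its speed limit or range.

ROBOT

A 6-joint arm with a two-finger parallel gripper is mounted at the origin on the work surface. World frame = base frame: x ahead of the robot, y to its left, z up, the work surface at z = 0. Lengths are in m, angles in rad, forces in N, time in s.
With the tool pointing down it reaches from about 0.3 to 0.875 m from the base axis. Payload 6.4 kg.
Tool frame: the origin (TCP) lies midway between the tips of the shut fingers; the grasp point (between the pads) lies 19 mm behind it (ctrl.pinch_z is the distance from the TCP to the grasp point, in m); z points along the fingers, y is the line along which they close (so a half turn about z gives the same grasp; the last joint's range is limited). The gripper opens to 85 mm and grips with 20 to 120 N. Pads are 22 mm wide; open, the fingers measure 114 mm over their backs; the gripper's body (76 mm by 85 mm) begins 54 mm behind the grasp point. The pads swing forward as they close: fully open they stand 13 mm farther back than shut.
Start: joints at [-1.347, 0.181, 1.607, -0, 1.354, -0.206], TCP at [0.24, -0.523, 0.231] pointing down, gripper open.
Joint ranges: [-2.99, 2.99], [-0.89, 2.07], [0.3, 2.58], [-1.14, 4.28], [0, 2.63], [-3.12, 3.12]. Speed limits (rad/s): [2.57, 2.57, 3.01, 3.14, 3.14, 3.14].

INTERFACE

Orientations are given as a unit quaternion [w, x, y, z].
In Python, from bench import ctrl gives the robot as it stands.
- The arm moves only by the tool apply_moves, never from a script. Its argument "moves" is a list of rows, each an object with "jaw": the opening, from 0 (shut) to 1 (fully open); "offset": the shift along the tool's x, y, z in mm, a list of three; "rot": the turn, a rotation vector about the tool's x, y, z in degrees, a list of three. In form: [{"jaw": jaw, "offset": [dx, dy, dz], "rot": [ax, ay, az]}, ...]. A call has exactly 5 rows; each row shifts and turns the commanded pose from where the row before left it, along the tool's axes as they then stand; what a row does not reach is not made up. A row lasts 1/8 s, in which the tool goes at most 62.5 mm and 10.7 degrees, less where a joint would pass 70% of its speed; a pose out of reach is approached as far as the arm can. A call is refused whole if a number of a shift passes 62.5 or a number of a turn 10.7, either way. A call with a gripper value outside its range is refused whole. The fingers move at their own pace and stop on an object; the grip force is fixed at half the most. Time passes only in rows, so rows that do not move let the fingers close, or fill a call up. It gives the time, the measured TCP pose, the force, the opening and the grip force at its end, in the units of the state.
- ctrl.get_obs(): the state, without advancing time (a new reading comes with each control period).
- ctrl.camera(name): name is "scene" or "top" or "wrist"; returns (picture, depth): 384x512x3 uint8, red, green, blue; 384x512 float32, m along the optical axis (not along the pixel's ray), 0 where there is no reading.
- ctrl.camera_params(name): a dict with "K" (3x3 intrinsics, pixels), "cam_to_world" (4x4, takes a point from camera to world coordinates); the wrist camera has in their place "mount" (4x4, takes a point from camera to tool coordinates, whose origin is the TCP and whose axes are the flange's). Camera axes: x right, y down, z forward; pixel columns grow to the right and rows downward; lengths in m; the calibration is good to about 2 mm. A picture is of the moment at which its call begins: read the wrist's pose just before it. camera_params takes no time and is no camera call.
- ctrl.hand_in(): hands the job in; it is judged then, once.
Trained networks look in the newest picture that a camera, given by its name, has taken for a name from the list of things; names that differ only in an ending like _2 or _b are one class to them, and where a whole thing is asked for, a point or a joint stands for the part that bears it (a point fixed in the world has none). Each returns a list of dicts, best first, with "score" (0 to 1); they miss things now and then, are a little off and sometimes report something else, mostly with a low value. They report only what shows in the picture. A call takes as long as a camera call. They do not tell look-alikes from the thing itself.
- ctrl.outline_of(camera, target): "region" (384x512 bool, what is visible of it) and "position" ([column, row] in pixels, amid what is visible of it).
The state is a dict: "time_s": time; "q": joint angles; "dq": joint speeds; "joint_efforts": joint torques, N m; "eef_pos": TCP position; "eef_rot": TCP orientation; "wrist_force": force on the tool from outside, world axes, zero at the start; "torque": the same for the moment, N m; "opening": opening from 0.0 (shut) to 1.0 (fully open); "grasp_force": force on a finger pad.
Only numpy, scipy, OpenCV 4.12 (cv2) and the standard library are available. Lean on these libraries where they do the work, as an engineer would, in place of code of your own. Each camera call takes 0.05 s, during which the arm holds its last target. There are 200 camera calls.

## Working session

There is one attempt and no reset: what is moved stays moved. The work goes in short steps, Python scripts to look and compute and a tool call to move; the robot and the scene stay as the last step left them, time stands still between calls to the robot, and variables do not carry over. Pictures are saved under pics/ and viewed, at most 10 in all, crops included, and the job is handed in when it is done.

Besides the shell and the picture viewer there is one more tool, called after "Emit:" as a command line: name --argument value ..., lists and objects as JSON in quotes. apply_moves: Moves the arm, as the interface text tells. Its arguments: {"type":"object","properties":{"moves":{"type":"array"}},"required":["moves"]}

```bash
mkdir -p pics; ls; cat > h.py <<'E'
import numpy as np, cv2
from scipy.spatial.transform import Rotation as R
from bench import ctrl
def rot(q): return R.from_quat([q[1],q[2],q[3],q[0]])
def look(name):
    o=ctrl.get_obs(); p,d=ctrl.camera(name); c=ctrl.camera_params(name)
    if 'mount' in c:
        T=np.eye(4); T[:3,:3]=rot(o['eef_rot']).as_matrix(); T[:3,3]=o['eef_pos']; T=T@c['mount']
    else: T=np.array(c['cam_to_world'])
    K=np.array(c['K']); v,u=np.mgrid[:384,:512]
    P=np.stack([(u-K[0,2])/K[0,0]*d,(v-K[1,2])/K[1,1]*d,d],-1)@T[:3,:3].T+T[:3,3]
    P[d==0]=np.nan
    return p,d,P,K,T
def save(n,p,s=1): cv2.imwrite('pics/'+n,cv2.resize(p[...,::-1],None,fx=s,fy=s,interpolation=cv2.INTER_CUBIC))
E
python3 - <<'E'
from h import *
print(ctrl.get_obs(), ctrl.camera_params('wrist'))
p,d,P,K,T=look('top'); save('top.png',p,1.5); np.savez('top.npz',p=p,P=P)
print(K,T)
for n in ['hex_key','small_key','key_stand','gearmotor','access_bore']:
    for r in ctrl.outline_of('top',n):
        m=r['region']; print(n,round(r['score'],2),np.round(r['position']),m.sum(),np.round(np.nanmean(P[m],0),3))
p,d,P,K,T=look('scene'); save('scene.png',p,1.5); np.savez('scene.npz',p=p,P=P)
E
```

```text
pics
{'time_s': 0.0, 'q': array([-1.34734087e+00,  1.81534070e-01,  1.60801880e+00,  6.92602024e-06,
        1.35383240e+00, -2.06279756e-01]), 'dq': array([ 0.00054038,  0.00039069, -0.00072641, -0.00100686,  0.00069798,
       -0.00011265]), 'joint_efforts': array([ 2.00165632e-03, -4.44864178e+01, -3.51335871e+01, -1.89636671e-04,
        9.02769214e-03,  4.94787443e-06]), 'eef_pos': array([ 0.23946241, -0.52214069,  0.23038288]), 'eef_rot': array([-8.96302527e-04,  9.77004399e-01,  2.13217263e-01, -4.31622360e-06]), 'wrist_force': array([-0.21197626, -0.26942439, -1.26541509]), 'torque': array([0.0566271 , 0.02621842, 0.00019923]), 'grasp_force': 0.0, 'opening': 1.0009714596419172} {'K': array([[295.1828867 ,   0.        , 255.88624623],
       [  0.        , 295.1828867 , 193.40720226],
       [  0.        ,   0.        ,   1.        ]]), 'mount': array([[ 1.42647770e-03, -9.65916225e-01, -2.58850945e-01,
         6.57358121e-02],
       [ 9.99998198e-01,  1.70221037e-03, -8.41092098e-04,
        -2.65745904e-04],
       [ 1.25304327e-03, -2.58849279e-01,  9.65916912e-01,
        -1.42128150e-01],
       [ 0.00000000e+00,  0.00000000e+00,  0.00000000e+00,
         1.00000000e+00]])}
[[360.57557458   0.         254.97657616]
 [  0.         360.57557458 191.7912315 ]
 [  0.           0.           1.        ]] [[-0.02866267 -0.99209121  0.12220262  0.40885132]
 [-0.99956658  0.02762574 -0.01017164  0.04200676]
 [ 0.00671526 -0.1224412  -0.99245305  1.21881474]
 [ 0.          0.          0.          1.        ]]
hex_key 0.71 [180. 176.] 292 [0.594 0.251 0.156]
small_key 0.53 [183. 207.] 157 [0.502 0.251 0.134]
key_stand 0.94 [190. 196.] 1053 [0.54  0.245 0.059]
key_stand 0.83 [155. 255.] 1441 [0.353 0.358 0.054]
gearmotor 0.67 [270. 171.] 4622 [ 0.615 -0.021  0.111]
access_bore 0.61 [270. 167.] 4747 [ 0.615 -0.021  0.108]
```

View pics/top.png

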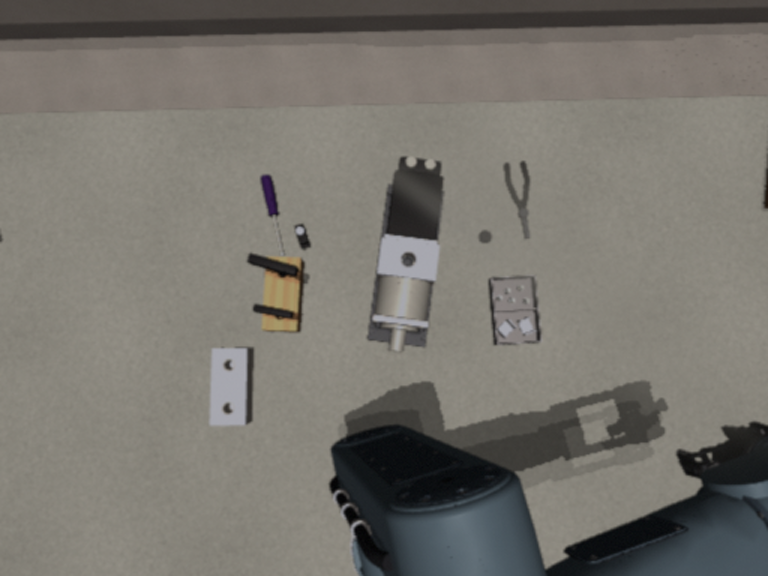

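View pics/scene.png

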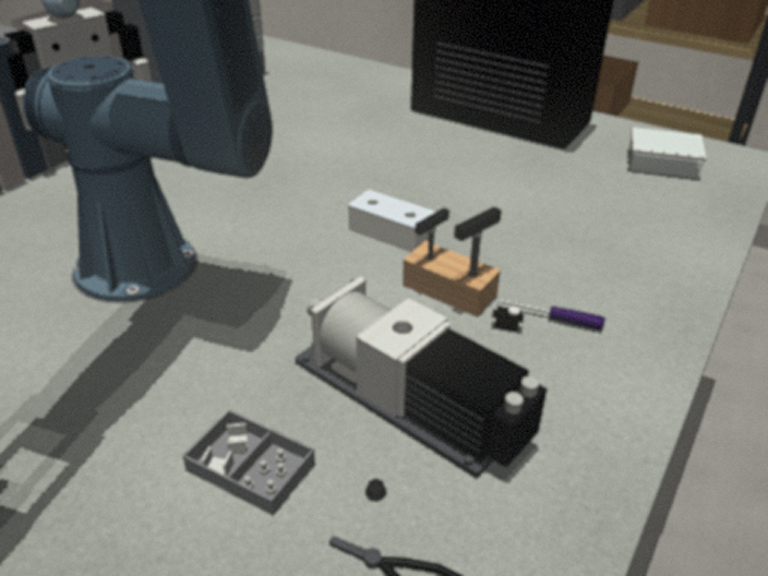

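The larger key could be confused with the smaller key: the larger T-bar is at top-view (180,176) in the wooden stand and the smaller at (183,207). The stand has a pale look-alike with empty holes at (155,255). I choose the bar at (180,176) on the wooden block. The bore is at about (272,173). Next I measure both and check with a crop.

```bash
cat > m.py <<'E'
from h import *
def rect(P,c,zr,r):
    m=(P[...,2]>zr[0])&(P[...,2]<zr[1])&(np.hypot(P[...,0]-c[0],P[...,1]-c[1])<r)
    q=P[m][:,:2].astype(np.float32)
    (x,y),(w,h),a=cv2.minAreaRect(q*1000)
    if w<h: a+=90
    return len(q),np.round([x,y,max(w,h),min(w,h),a%180],1),np.round(q.mean(0)*1000,1),np.round(np.nanmean(P[m][:,2]),4)
E
python3 - <<'E'
from m import *
for n in ['top','scene']:
    f=np.load(n+'.npz'); P=f['P']
    print(n,'large',rect(P,(.594,.251),(.165,.19),.08))
    print(n,'small',rect(P,(.502,.251),(.135,.155),.06))
    print(n,'stand',rect(P,(.54,.245),(.05,.068),.11))
    print(n,'blk',rect(P,(.61,-.02),(.122,.14),.08))
f=np.load('top.npz'); p=f['p']; P=f['P']
save('crop1.png',p[150:240,150:300],5)
g=p[...,0].astype(float); 
m=(P[...,2]>.122)&(P[...,2]<.14)&(np.hypot(P[...,0]-.61,P[...,1]+.02)<.08)
v,u=np.where(m); sub=g[v.min():v.max(),u.min():u.max()]; print(u.min(),u.max(),v.min(),v.max())
o=ctrl.get_obs(); print(rot(o['eef_rot']).as_matrix())
E
```

```text
top large (238, array([591.8, 248.2,  99.7,  20.3,  72.6]), array([590.8, 246.9], dtype=float32), np.float64(0.1753))
top small (144, array([502.2, 253.5,  80.1,  15.7,  77.3]), array([501.9, 252.7], dtype=float32), np.float64(0.1454))
top stand (870, array([547.2, 251.1, 159.9,  76. , 176.7]), array([540.5, 249.6], dtype=float32), np.float64(0.0603))
top blk (1482, array([609.9, -22.6, 159.2, 119.8, 170.6]), array([611.4, -22.5], dtype=float32), np.float64(0.1286))
scene large (251, array([592.9, 245.2, 100.5,  23.1,  73. ]), array([594.1, 240. ], dtype=float32), np.float64(0.1733))
scene small (150, array([504.2, 251.5,  80.5,  18.5,  76.8]), array([505.3, 247.4], dtype=float32), np.float64(0.1432))
scene stand (1048, array([547.9, 249.8, 163. ,  82.9, 176.4]), array([551.8, 242.5], dtype=float32), np.float64(0.059))
scene blk (2074, array([609. , -24.6, 159.3, 124.8, 169.1]), array([616.1, -28.3], dtype=float32), np.float64(0.1277))
251 292 145 195
[[ 9.09063785e-01  4.16656959e-01 -1.17977884e-04]
 [ 4.16656968e-01 -9.09063675e-01  4.52866517e-04]
 [ 8.14405766e-05 -4.60840858e-04 -9.99999890e-01]]
```

View pics/crop1.png

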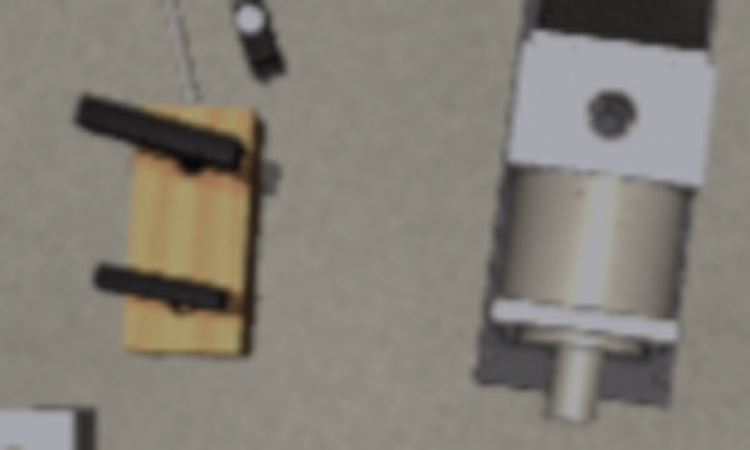

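The crop confirms it: the larger, thicker T-bar is at crop (160,130) in the wooden stand, the smaller at (160,287), and the bore at (611,115). I'll go above the bore first, with the tool already turned to the bar's direction, and measure there.

```bash
cat > plan.py <<'E'
from h import *
import sys
def plan(target,yaw,n,o=None):
    """rows from the present pose to target (m), tool x at yaw deg, tool down"""
    o=o or ctrl.get_obs(); A=rot(o['eef_rot']).as_matrix(); p=np.array(o['eef_pos'])
    y=np.radians(yaw); c,s=np.cos(y),np.sin(y)
    B=np.array([[c,s,0],[s,-c,0],[0,0,-1.]])
    rv=R.from_matrix(A.T@B).as_rotvec(); d=(np.array(target)-p)/n
    step=R.from_rotvec(rv/n).as_matrix(); F=A.copy()
    print('dist',np.linalg.norm(d)*1e3,'rv',np.degrees(rv/n).round(2))
    for i in range(n):
        print((F.T@d*1e3).round(1).tolist()); F=F@step
if __name__=='__main__':
    a=list(map(float,sys.argv[1:])); plan(a[:3],a[3],int(a[4]))
E
python3 plan.py .600 -.024 .232 72.6 10
```

```text
dist 61.52090744995748 rv [-0.  -0.  -4.8]
[53.5, -30.3, -0.1]
[55.9, -25.7, -0.1]
[57.8, -21.0, -0.1]
[59.4, -16.0, -0.1]
[60.5, -11.0, -0.1]
[61.2, -5.9, -0.1]
[61.5, -0.8, -0.1]
[61.4, 4.4, -0.1]
[60.8, 9.5, -0.1]
[59.8, 14.5, -0.1]
```

Emit:
apply_moves --moves '[{"jaw": 1, "offset": [53.5, -30.3, 0], "rot": [0, 0, -4.8]}, {"jaw": 1, "offset": [55.9, -25.7, 0], "rot": [0, 0, -4.8]}, {"jaw": 1, "offset": [57.8, -21, 0], "rot": [0, 0, -4.8]}, {"jaw": 1, "offset": [59.4, -16, 0], "rot": [0, 0, -4.8]}, {"jaw": 1, "offset": [60.5, -11, 0], "rot": [0, 0, -4.8]}]'

```text
time_s: 0.98
eef_pos: [0.4207, -0.2719, 0.2316]
eef_rot: [0.0, 0.911, 0.413, 0.0]
wrist_force: [0.7, 0.2, -0.1]
opening: 0.998
grasp_force: 0.0
```

Emit:
apply_moves --moves '[{"jaw": 1, "offset": [61.2, -5.9, 0], "rot": [0, 0, -4.8]}, {"jaw": 1, "offset": [61.5, -0.8, 0], "rot": [0, 0, -4.8]}, {"jaw": 1, "offset": [61.4, 4.4, 0], "rot": [0, 0, -4.8]}, {"jaw": 1, "offset": [60.8, 9.5, 0], "rot": [0, 0, -4.8]}, {"jaw": 1, "offset": [59.8, 14.5, 0], "rot": [0, 0, -4.8]}]'

```text
time_s: 1.6
eef_pos: [0.601, -0.0223, 0.2315]
eef_rot: [0.0, 0.805, 0.593, 0.0]
wrist_force: [1.5, -0.7, 0.0]
opening: 0.999
grasp_force: 0.0
```

Emit:
apply_moves --moves '[{"jaw": 1, "offset": [0, 0, 0], "rot": [0, 0, 0]}, {"jaw": 1, "offset": [0, 0, 0], "rot": [0, 0, 0]}, {"jaw": 1, "offset": [0, 0, 0], "rot": [0, 0, 0]}, {"jaw": 1, "offset": [0, 0, 0], "rot": [0, 0, 0]}, {"jaw": 1, "offset": [0, 0, 0], "rot": [0, 0, 0]}]'

```text
time_s: 2.22
eef_pos: [0.5997, -0.0251, 0.2315]
eef_rot: [0.0, 0.806, 0.592, 0.0]
wrist_force: [-0.7, -0.4, 0.5]
opening: 1.003
grasp_force: 0.0
```

```bash
python3 - <<'E'
from m import *
p,d,P,K,T=look('wrist'); save('w1.png',p,1.5); np.savez('w1.npz',p=p,P=P,T=T)
o=ctrl.get_obs(); print(o['time_s'],o['eef_pos'],o['q'],rot(o['eef_rot']).as_matrix().round(4),o['wrist_force'],o['torque'])
print(np.round(P[::48,::64,2],3))
# bore: depth below the block top near centre
m=(P[...,2]>.115)&(P[...,2]<.14); hole=(P[...,2]<.115)&(np.hypot(P[...,0]-.6,P[...,1]+.024)<.035)
v,u=np.where(hole); print(hole.sum(),u.mean(),v.mean(),u.min(),u.max(),v.min(),v.max(), P[hole].mean(0))
E
```

```text
2.275 [ 0.59977184 -0.02486924  0.23148352] [-2.38950865e-01  2.35985076e-01  1.54109990e+00 -2.10421692e-05
  1.36423683e+00  6.55402989e-02] [[ 2.998e-01  9.540e-01  3.000e-04]
 [ 9.540e-01 -2.998e-01 -1.000e-04]
 [-0.000e+00  3.000e-04 -1.000e+00]] [ 0.25698189 -0.61272475  0.5318568 ] [ 0.02992871 -0.00161421  0.03213478]
[[ 0.     0.001 -0.    -0.001 -0.001  0.001 -0.    -0.001]
 [-0.001  0.001 -0.    -0.001 -0.001  0.001 -0.001 -0.001]
 [ 0.     0.     0.    -0.    -0.001 -0.001  0.015  0.103]
 [ 0.       nan  0.091  0.106  0.129  0.123  0.123  0.123]
 [-0.002 -0.     0.126  0.126  0.105  0.124  0.123  0.123]
 [ 0.001  0.001  0.128  0.001  0.13  -0.    -0.001 -0.001]
 [ 0.    -0.002  0.283 -0.001 -0.001 -0.001  0.284  0.011]
 [ 0.312  0.299  0.318  0.31   0.311  0.311  0.317  0.298]]
752 256.8470744680851 186.8962765957447 241 273 173 202 [ 0.60039705 -0.02586274  0.10096227]
```

View pics/w1.png

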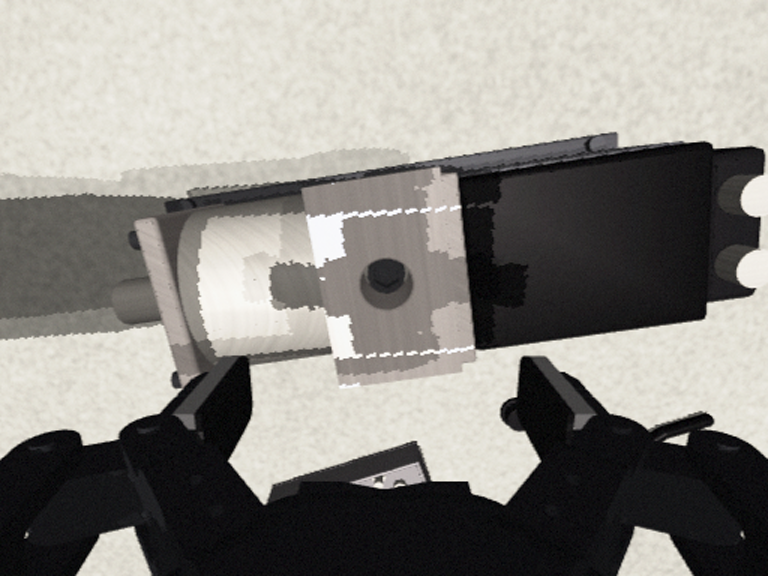

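The wrist view shows the bore at (257,188) px in the middle of the bright adapter block. I'll fit its rim precisely, then go to the key with the same tool orientation.

```bash
cat > fit.py <<'E'
from h import *
def ray(uv,T,K,z):
    uv=np.atleast_2d(uv); D=np.c_[(uv-[K[0,2],K[1,2]])/[K[0,0],K[1,1]],np.ones(len(uv))]@T[:3,:3].T
    return T[:3,3]+D*((z-T[2,3])/D[:,2])[:,None]
def hole(P,T,K,c,ztop,cut,r=.025):
    m=((P[...,2]<ztop-cut)&(np.hypot(P[...,0]-c[0],P[...,1]-c[1])<r)).astype(np.uint8)
    n,l,st,ce=cv2.connectedComponentsWithStats(m)
    k=1+np.argmax(st[1:,4]); q=np.max(cv2.findContours((l==k).astype(np.uint8),cv2.RETR_EXTERNAL,cv2.CHAIN_APPROX_NONE)[0],key=len)[:,0].astype(float)
    X=ray(q,T,K,ztop)[:,:2]; (x,y),(w,h),a=cv2.fitEllipse((X*1000).astype(np.float32))
    return np.round([x,y,w,h],2), st[k]
E
python3 - <<'E'
from fit import *
f=np.load('w1.npz'); P,T=f['P'],f['T']; K=np.array(ctrl.camera_params('wrist')['K'])
mm=(np.hypot(P[...,0]-.6,P[...,1]+.025)<.035)&(P[...,2]>.122)
print('top z',np.nanmedian(P[mm][:,2]),np.nanstd(P[mm][:,2]))
for cut in (.003,.005,.008): print(hole(P,T,K,(.6,-.025),np.nanmedian(P[mm][:,2]),cut))
E
python3 plan.py .592 .248 .278 72.6 5
```

```text
top z 0.31724621943242726 0.07599431416656878
dist 55.38295994856407 rv [ 0.    0.   -0.01]
[51.6, -17.8, -9.3]
[51.6, -17.8, -9.3]
[51.6, -17.8, -9.3]
[51.6, -17.8, -9.3]
[51.6, -17.8, -9.3]Traceback (most recent call last):
  File "<stdin>", line 5, in <module>
  File "fit.py", line 8, in hole
    k=1+np.argmax(st[1:,4]); q=np.max(cv2.findContours((l==k).astype(np.uint8),cv2.RETR_EXTERNAL,cv2.CHAIN_APPROX_NONE)[0],key=len)[:,0].astype(float)
                               ~~~~~~^^^^^^^^^^^^^^^^^^^^^^^^^^^^^^^^^^^^^^^^^^^^^^^^^^^^^^^^^^^^^^^^^^^^^^^^^^^^^^^^^^^^^^^^^^^^^^
TypeError: max() got an unexpected keyword argument 'key'
```

```bash
sed -i 's/np.max(cv2/max(cv2/' fit.py; python3 - <<'E'
from fit import *
f=np.load('w1.npz'); P,T=f['P'],f['T']; K=np.array(ctrl.camera_params('wrist')['K'])
mm=(np.hypot(P[...,0]-.6,P[...,1]+.025)<.035)&(P[...,2]>.122)&(P[...,2]<.14)
z=np.nanmedian(P[mm][:,2]); print('top z',z,np.nanstd(P[mm][:,2]))
for cut in (.004,.006,.009): print(hole(P,T,K,(.6,-.025),z,cut))
E
```

```text
top z 0.12948817994536407 0.00093302166155051
(array([601.83, -20.92,  27.94,  28.73]), array([240, 173,  35,  33, 884], dtype=int32))
(array([601.86, -20.61,  27.36,  28.4 ]), array([240, 173,  34,  32, 858], dtype=int32))
(array([602.05, -20.15,  26.37,  28.03]), array([240, 173,  34,  31, 818], dtype=int32))
```

Emit:
apply_moves --moves '[{"jaw": 1, "offset": [51.6, -17.8, -9.3], "rot": [0, 0, 0]}, {"jaw": 1, "offset": [51.6, -17.8, -9.3], "rot": [0, 0, 0]}, {"jaw": 1, "offset": [51.6, -17.8, -9.3], "rot": [0, 0, 0]}, {"jaw": 1, "offset": [51.6, -17.8, -9.3], "rot": [0, 0, 0]}, {"jaw": 1, "offset": [51.6, -17.8, -9.3], "rot": [0, 0, 0]}]'

```text
time_s: 2.9
eef_pos: [0.5919, 0.2501, 0.2783]
eef_rot: [0.0, 0.806, 0.592, 0.0]
wrist_force: [1.2, -0.3, 0.2]
opening: 1.0
grasp_force: 0.0
```

Emit:
apply_moves --moves '[{"jaw": 1, "offset": [0, 0, 0], "rot": [0, 0, 0]}, {"jaw": 1, "offset": [0, 0, 0], "rot": [0, 0, 0]}, {"jaw": 1, "offset": [0, 0, 0], "rot": [0, 0, 0]}, {"jaw": 1, "offset": [0, 0, 0], "rot": [0, 0, 0]}, {"jaw": 1, "offset": [0, 0, 0], "rot": [0, 0, 0]}]'

```text
time_s: 3.52
eef_pos: [0.5922, 0.2478, 0.2777]
eef_rot: [-0.0, 0.806, 0.592, -0.0]
wrist_force: [-0.5, -0.1, -0.3]
opening: 1.001
grasp_force: 0.0
```

```bash
python3 - <<'E'
from m import *
p,d,P,K,T=look('wrist'); save('w2.png',p,1); np.savez('w2.npz',p=p,P=P,T=T)
o=ctrl.get_obs(); print(o['time_s'],o['eef_pos'],o['q'])
for zr in ((.160,.19),(.168,.182)): print(rect(P,(.592,.248),zr,.065))
m=(P[...,2]>.165)&(P[...,2]<.19)&(np.hypot(P[...,0]-.592,P[...,1]-.248)<.065)
X=P[m]; 
# slope of top face along the bar direction and across
A=np.c_[X[:,:2]-[.592,.248],np.ones(len(X))]; print('plane',np.linalg.lstsq(A,X[:,2],rcond=None)[0])
print('stand',rect(P,(.547,.25),(.05,.068),.11))
E
```

```text
3.575 [0.59219583 0.24798066 0.27778977] [ 2.12036405e-01  2.95472002e-01  1.37429863e+00 -4.09890562e-06
  1.47186154e+00  5.16283444e-01]
(2549, array([591.5, 248.3,  99.1,  20. ,  72.6]), array([592.4, 250.9], dtype=float32), np.float64(0.1749))
(2532, array([591.5, 248.2,  98.9,  20. ,  72.6]), array([592.3, 250.6], dtype=float32), np.float64(0.175))
plane [ 0.00440969 -0.00285354  0.17498351]
stand (5027, array([546.6, 250.6, 159.9,  75.5, 176.4]), array([550.6, 252. ], dtype=float32), np.float64(0.0595))
```

View pics/w2.png

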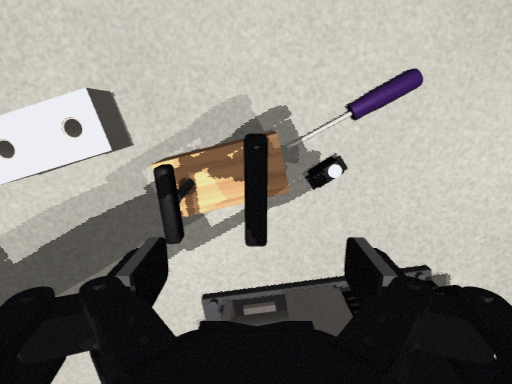

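The wrist view shows the larger T-bar at (256,190), upright and level, with the smaller key at (168,205) well clear of the fingers. I'll descend and grip.

Emit:
apply_moves --moves '[{"jaw": 0.7, "offset": [0, -0.8, 44], "rot": [0, 0, 0]}, {"jaw": 0.5, "offset": [0, 0, 45], "rot": [0, 0, 0]}, {"jaw": 0.5, "offset": [0, 0, 44.5], "rot": [0, 0, 0]}, {"jaw": 0.5, "offset": [0, 0, 0], "rot": [0, 0, 0]}, {"jaw": 0.3, "offset": [0, 0, 0], "rot": [0, 0, 0]}]'

```text
time_s: 4.2
eef_pos: [0.5924, 0.2491, 0.1462]
eef_rot: [0.0, 0.806, 0.592, 0.001]
wrist_force: [-0.5, -1.3, 0.7]
opening: 0.306
grasp_force: 0.0
```

Emit:
apply_moves --moves '[{"jaw": 0, "offset": [0, 0, 0], "rot": [0, 0, 0]}, {"jaw": 0, "offset": [0, 0, 0], "rot": [0, 0, 0]}, {"jaw": 0, "offset": [0, 0, 0], "rot": [0, 0, 0]}, {"jaw": 0, "offset": [0, 0, 0], "rot": [0, 0, 0]}, {"jaw": 0, "offset": [0, 0, 0], "rot": [0, 0, 0]}]'

```text
time_s: 4.82
eef_pos: [0.5929, 0.2493, 0.1471]
eef_rot: [0.001, 0.806, 0.592, 0.002]
wrist_force: [-0.3, 0.0, 6.4]
opening: 0.222
grasp_force: 60.5
```

```bash
python3 - <<'E'
from fit import *
f=np.load('w1.npz'); P,T=f['P'],f['T']; K=np.array(ctrl.camera_params('wrist')['K'])
from scipy.optimize import least_squares
ztop=.1295
for cut in (.003,.005):
    m=((P[...,2]<ztop-cut)&(np.hypot(P[...,0]-.6015,P[...,1]+.0215)<.02)).astype(np.uint8)
    q=max(cv2.findContours(m,cv2.RETR_EXTERNAL,cv2.CHAIN_APPROX_NONE)[0],key=len)[:,0].astype(float)
    X=ray(q,T,K,ztop)[:,:2]*1e3; t=np.array([.3,.954])
    near=X[(X-[601.6,-21.4])@t>-5]
    for R0 in (14.6,):
        s=least_squares(lambda c:np.hypot(*(near-c).T)-R0,[601.6,-21.4]); print(cut,s.x,np.sqrt(np.mean(s.fun**2)),len(near))
    s=least_squares(lambda c:np.hypot(*(near-c[:2]).T)-c[2],[601.6,-21.4,14.6]); print(s.x)
o=ctrl.get_obs(); print(o['eef_pos'],o['opening'],o['grasp_force'],o['wrist_force'],o['torque'])
E
```

```text
0.003 [601.66577727 -21.50721975] 0.28875708883615153 60
[601.7407077  -21.26635363  14.38005532]
0.005 [601.62609725 -21.46898481] 0.3927117927444825 60
[601.76922037 -21.01018951  14.17985732]
[0.59291463 0.24931824 0.14714303] 0.22226018901581188 60.46525239944458 [-0.32788348  0.0410409   6.42245285] [ 0.03920565  0.03742098 -0.028256  ]
```

Emit:
apply_moves --moves '[{"jaw": 0, "offset": [0, 0, -10], "rot": [0, 0, 0]}, {"jaw": 0, "offset": [0, 0, -30], "rot": [0, 0, 0]}, {"jaw": 0, "offset": [0, 0, -40], "rot": [0, 0, 0]}, {"jaw": 0, "offset": [0, 0, -40], "rot": [0, 0, 0]}, {"jaw": 0, "offset": [0, 0, -30], "rot": [0, 0, 0]}]'

```text
time_s: 5.45
eef_pos: [0.5912, 0.2489, 0.2964]
eef_rot: [0.0, 0.806, 0.592, 0.0]
wrist_force: [0.2, 0.5, -3.5]
opening: 0.223
grasp_force: 59.9
```

Emit:
apply_moves --moves '[{"jaw": 0, "offset": [0, 0, 0], "rot": [0, 0, 0]}, {"jaw": 0, "offset": [0, 0, 0], "rot": [0, 0, 0]}, {"jaw": 0, "offset": [0, 0, 0], "rot": [0, 0, 0]}, {"jaw": 0, "offset": [0, 0, 0], "rot": [0, 0, 0]}, {"jaw": 0, "offset": [0, 0, 0], "rot": [0, 0, 0]}]'

```text
time_s: 6.08
eef_pos: [0.591, 0.2488, 0.2935]
eef_rot: [-0.0, 0.806, 0.592, -0.001]
wrist_force: [-0.9, 0.5, -3.4]
opening: 0.224
grasp_force: 59.8
```

```bash
python3 - <<'E'
from m import *
o=ctrl.get_obs(); print(o['time_s'],o['eef_pos'],rot(o['eef_rot']).as_matrix().round(4).tolist(),o['q'],o['opening'],o['grasp_force'],o['wrist_force'],o['torque'])
p,d,P,K,T=look('scene'); np.savez('s2.npz',p=p,P=P,T=T)
r=ctrl.outline_of('scene','hex_key')
for a in r: print(a['score'],a['position'],a['region'].sum())
c=np.array(r[0]['position']).astype(int); print(c)
save('s2.png',p[max(c[1]-70,0):c[1]+70,max(c[0]-80,0):c[0]+80],4)
pw,dw,Pw,Kw,Tw=look('wrist'); np.savez('w3.npz',p=pw,P=Pw,T=Tw)
x=o['eef_pos']
zt=np.nanmedian(Pw[...,2][(np.hypot(Pw[...,0]-x[0],Pw[...,1]-x[1])<.02)&(Pw[...,2]>x[2])]); print(zt,x[2])
M=rot(o['eef_rot']).as_matrix(); L=(Pw-x)@M
m=(L[...,2]>-.045)&(L[...,2]<-.022)&(abs(L[...,0])<.07)&(abs(L[...,1])<.009)
v,u=np.where(m); print('bar tool-x range',L[m][:,0].min(),L[m][:,0].max(),len(v))
A=np.c_[L[m][:,:2],np.ones(len(v))]; print(np.linalg.lstsq(A,L[m][:,2],rcond=None)[0])
cv2.imwrite('pics/w3.png',pw[...,::-1])
E
```

```text
6.075 [0.59103714 0.24884405 0.29353884] [[0.2986, 0.9544, -0.0012], [0.9544, -0.2986, -0.0003], [-0.0006, -0.001, -1.0]] [2.13758597e-01 2.85760250e-01 1.35526305e+00 3.59527023e-06
 1.50176529e+00 5.17029906e-01] 0.22403791844147983 59.75565969944 [-0.93160365  0.45573199 -3.43085723] [-0.03599432  0.02036383 -0.02797795]
0.6 [317.4, 107.1] 569
0.59 [282.8, 250.9] 11932
[317 107]
0.3406604412578671 0.29353884048178214
bar tool-x range -0.02654317891898591 0.04856579395119117 6962
[ 0.00863835 -0.00313573 -0.02856605]
```

View pics/s2.png

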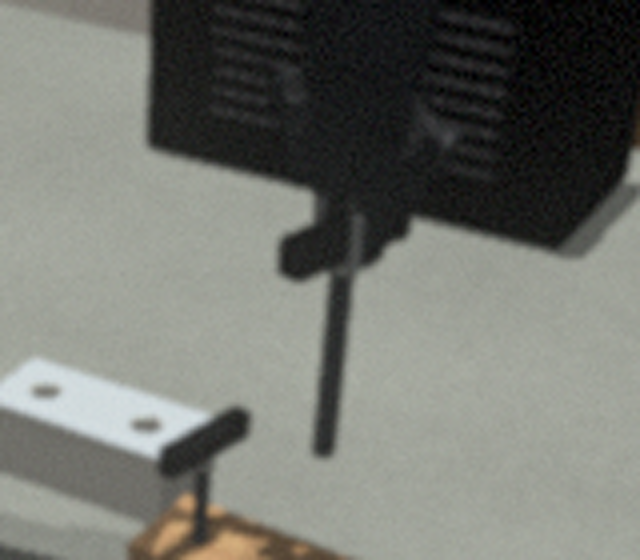

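```bash
python3 plan.py .602 -.0203 .2935 72.6 5; python3 - <<'E'
from h import *
f=np.load('s2.npz'); P=f['P']
m=(np.hypot(P[...,0]-.591,P[...,1]-.249)<.03)&(P[...,2]>.15)&(P[...,2]<.285)
X=P[m]; print(len(X))
zs=np.arange(.16,.28,.015)
for z in zs:
    s=X[abs(X[:,2]-z)<.0075]; 
    if len(s): print(round(z,3),len(s),(np.median(s,0)*1e3).round(1))
E
```

```text
dist 53.884383724911096 rv [-0.    0.    0.01]
[-50.7, 18.1, 0.1]
[-50.7, 18.1, 0.1]
[-50.7, 18.1, 0.1]
[-50.7, 18.1, 0.1]
[-50.7, 18.1, 0.1]
274
0.16 15 [592.8 241.3 162.8]
0.175 32 [592.5 241.4 174.6]
0.19 32 [592.8 240.9 189.4]
0.205 31 [592.2 240.9 205.4]
0.22 31 [593.5 240.2 220.2]
0.235 33 [593.  240.8 234.5]
0.25 33 [593.7 241.7 250.3]
0.265 38 [594.  240.2 265.2]
0.28 29 [592.8 240.5 279.9]
```

Emit:
apply_moves --moves '[{"jaw": 0, "offset": [-50.7, 18.1, 0], "rot": [0, 0, 0]}, {"jaw": 0, "offset": [-50.7, 18.1, 0], "rot": [0, 0, 0]}, {"jaw": 0, "offset": [-50.7, 18.1, 0], "rot": [0, 0, 0]}, {"jaw": 0, "offset": [-50.7, 18.1, 0], "rot": [0, 0, 0]}, {"jaw": 0, "offset": [-50.7, 18.1, 0], "rot": [0, 0, 0]}]'

```text
time_s: 6.85
eef_pos: [0.6019, -0.0217, 0.2946]
eef_rot: [0.0, 0.806, 0.592, 0.0]
wrist_force: [-0.0, 1.0, -2.9]
opening: 0.226
grasp_force: 59.8
```

Emit:
apply_moves --moves '[{"jaw": 0, "offset": [0, 0, 0], "rot": [0, 0, 0]}, {"jaw": 0, "offset": [0, 0, 0], "rot": [0, 0, 0]}, {"jaw": 0, "offset": [0, 0, 7], "rot": [0, 0, 0]}, {"jaw": 0, "offset": [0, 0, 8], "rot": [0, 0, 0]}, {"jaw": 0, "offset": [0, 0, 7], "rot": [0, 0, 0]}]'

```text
time_s: 7.48
eef_pos: [0.6016, -0.0191, 0.2713]
eef_rot: [-0.0, 0.805, 0.593, -0.0]
wrist_force: [-0.1, -1.3, -3.0]
opening: 0.223
grasp_force: 59.8
```

```bash
python3 - <<'E'
from fit import *
o=ctrl.get_obs(); print(o['time_s'],o['eef_pos'],o['wrist_force'],o['torque'],np.degrees(o['q'][5]))
p,d,P,K,T=look('scene')
r=ray([[0,0]],T,K,.13)
uv=(np.linalg.inv(T)@np.array([.602,-.021,.16,1]))[:3]; uv=(K@uv)[:2]/uv[2]; print(uv)
u,v=uv.astype(int); save('s3.png',p[v-45:v+45,u-60:u+60],6)
E
```

```text
7.475 [ 0.60160112 -0.01911051  0.27127498] [-0.14435081 -1.31001728 -3.01716798] [-0.02059686 -0.02342239  0.00742836] 4.190731305221639
[268.10698175 206.83714874]
```

View pics/s3.png

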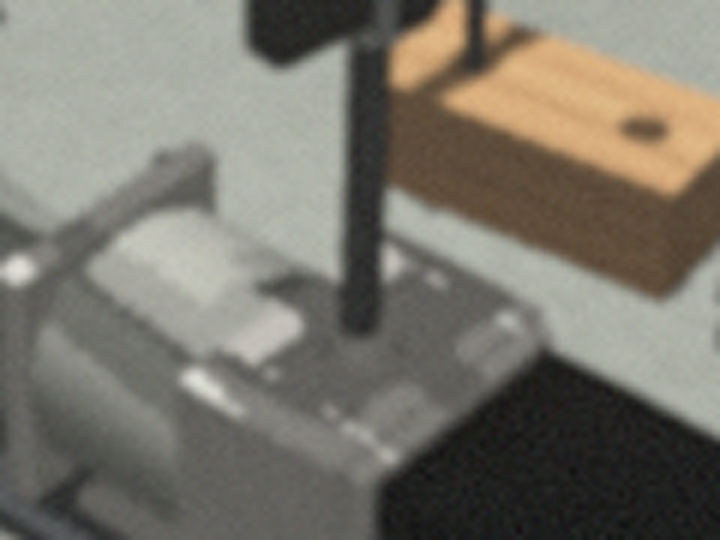

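The tip at crop (360,330) hangs over the bore mouth at about (358,345). I'll lower it partway in and feel for the walls.

Emit:
apply_moves --moves '[{"jaw": 0, "offset": [0, 0, 4], "rot": [0, 0, 0]}, {"jaw": 0, "offset": [0, 0, 5], "rot": [0, 0, 0]}, {"jaw": 0, "offset": [0, 0, 5], "rot": [0, 0, 0]}, {"jaw": 0, "offset": [0, 0, 5], "rot": [0, 0, 0]}, {"jaw": 0, "offset": [0, 0, 0], "rot": [0, 0, 0]}]'

```text
time_s: 8.15
eef_pos: [0.6016, -0.0201, 0.2526]
eef_rot: [-0.0, 0.806, 0.592, -0.0]
wrist_force: [-0.0, 0.3, -3.7]
opening: 0.222
grasp_force: 59.7
```

Emit:
apply_moves --moves '[{"jaw": 0, "offset": [2, 0, 0], "rot": [0, 0, 0]}, {"jaw": 0, "offset": [2, 0, 0], "rot": [0, 0, 0]}, {"jaw": 0, "offset": [3, 0, 0], "rot": [0, 0, 0]}, {"jaw": 0, "offset": [3, 0, 0], "rot": [0, 0, 0]}, {"jaw": 0, "offset": [0, 0, 0], "rot": [0, 0, 0]}]'

```text
time_s: 8.78
eef_pos: [0.6048, -0.0112, 0.2535]
eef_rot: [0.001, 0.806, 0.592, -0.001]
wrist_force: [-0.7, -3.9, -2.0]
opening: 0.227
grasp_force: 60.0
```

Emit:
apply_moves --moves '[{"jaw": 0, "offset": [-4, 0, 0], "rot": [0, 0, 0]}, {"jaw": 0, "offset": [-5, 0, 0], "rot": [0, 0, 0]}, {"jaw": 0, "offset": [-5, 0, 0], "rot": [0, 0, 0]}, {"jaw": 0, "offset": [-3, 0, 0], "rot": [0, 0, 0]}, {"jaw": 0, "offset": [0, 0, 0], "rot": [0, 0, 0]}]'

```text
time_s: 9.4
eef_pos: [0.6, -0.0261, 0.2533]
eef_rot: [-0.001, 0.806, 0.592, 0.001]
wrist_force: [1.6, 2.5, -3.6]
opening: 0.226
grasp_force: 59.8
```

Emit:
apply_moves --moves '[{"jaw": 0, "offset": [4.3, 0, 0], "rot": [0, 0, 0]}, {"jaw": 0, "offset": [4.3, 3, 0], "rot": [0, 0, 0]}, {"jaw": 0, "offset": [0, 3, 0], "rot": [0, 0, 0]}, {"jaw": 0, "offset": [0, 2.5, 0], "rot": [0, 0, 0]}, {"jaw": 0, "offset": [0, 0, 0], "rot": [0, 0, 0]}]'

```text
time_s: 10.02
eef_pos: [0.6098, -0.0209, 0.2529]
eef_rot: [-0.001, 0.806, 0.592, -0.001]
wrist_force: [-4.3, 1.6, -1.0]
opening: 0.221
grasp_force: 60.2
```

Emit:
apply_moves --moves '[{"jaw": 0, "offset": [0, -5, 0], "rot": [0, 0, 0]}, {"jaw": 0, "offset": [0, -5, 0], "rot": [0, 0, 0]}, {"jaw": 0, "offset": [0, -4, 0], "rot": [0, 0, 0]}, {"jaw": 0, "offset": [0, -2, 0], "rot": [0, 0, 0]}, {"jaw": 0, "offset": [0, 0, 0], "rot": [0, 0, 0]}]'

```text
time_s: 10.65
eef_pos: [0.5959, -0.0166, 0.2537]
eef_rot: [0.001, 0.806, 0.592, 0.001]
wrist_force: [3.5, -1.8, -4.5]
opening: 0.223
grasp_force: 59.7
```

Emit:
apply_moves --moves '[{"jaw": 0, "offset": [0, 4.3, 0], "rot": [0, 0, 0]}, {"jaw": 0, "offset": [0, 4, 0], "rot": [0, 0, 0]}, {"jaw": 0, "offset": [0, 0, 5], "rot": [0, 0, 0]}, {"jaw": 0, "offset": [0, 0, 5], "rot": [0, 0, 0]}, {"jaw": 0, "offset": [0, 0, 0], "rot": [0, 0, 0]}]'

```text
time_s: 11.28
eef_pos: [0.6025, -0.0186, 0.2423]
eef_rot: [-0.001, 0.806, 0.592, -0.001]
wrist_force: [0.3, -0.8, -4.2]
opening: 0.221
grasp_force: 59.7
```

Emit:
apply_moves --moves '[{"jaw": 0, "offset": [0, 0, 1], "rot": [0, 0, 0]}, {"jaw": 0, "offset": [0, 0, 1], "rot": [0, 0, 0]}, {"jaw": 0, "offset": [0, 0, 1], "rot": [0, 0, 0]}, {"jaw": 0, "offset": [0, 0, 1], "rot": [0, 0, 0]}, {"jaw": 0, "offset": [0, 0, 0], "rot": [0, 0, 0]}]'

```text
time_s: 11.9
eef_pos: [0.6031, -0.0187, 0.2392]
eef_rot: [-0.0, 0.806, 0.592, -0.0]
wrist_force: [0.4, 0.5, -4.5]
opening: 0.223
grasp_force: 59.7
```

Emit:
apply_moves --moves '[{"jaw": 0, "offset": [0, 0, 1], "rot": [0, 0, 0]}, {"jaw": 0, "offset": [0, 0, 1], "rot": [0, 0, 0]}, {"jaw": 0, "offset": [0, 0, 1], "rot": [0, 0, 0]}, {"jaw": 0, "offset": [0, 0, 1], "rot": [0, 0, 0]}, {"jaw": 0, "offset": [0, 0, 0], "rot": [0, 0, 0]}]'

```text
time_s: 12.52
eef_pos: [0.6037, -0.0189, 0.2374]
eef_rot: [0.001, 0.806, 0.592, 0.001]
wrist_force: [-2.9, 0.7, 8.4]
opening: 0.225
grasp_force: 61.5
```

Contact: the tip rests about 2 mm inside the hexagon mouth. I'll turn clockwise under light pressure.

Emit:
apply_moves --moves '[{"jaw": 0, "offset": [0, 0.1, 0], "rot": [0, 0, 4]}, {"jaw": 0, "offset": [0, 0.1, 0], "rot": [0, 0, 4]}, {"jaw": 0, "offset": [0, 0.1, 0], "rot": [0, 0, 4]}, {"jaw": 0, "offset": [0, 0.1, 0], "rot": [0, 0, 4]}, {"jaw": 0, "offset": [0, 0.1, 0], "rot": [0, 0, 4]}]'

```text
time_s: 13.15
eef_pos: [0.6046, -0.0188, 0.2374]
eef_rot: [0.001, 0.897, 0.442, 0.001]
wrist_force: [-1.0, 1.9, 5.9]
opening: 0.222
grasp_force: 61.2
```

```bash
cat > st.py <<'E'
from h import *
o=ctrl.get_obs(); M=rot(o['eef_rot']).as_matrix()
print('t',o['time_s'],'p',(o['eef_pos']*1e3).round(2),'yaw',np.degrees(np.arctan2(M[1,0],M[0,0])).round(2),'tilt',np.degrees(M[:2,2]).round(2),'F',o['wrist_force'].round(2),'Ft',(M.T@o['wrist_force']).round(2),'Tq',o['torque'].round(3),'q6',np.degrees(o['q'][5]).round(1))
E
python3 st.py
```

```text
t 13.15 p [604.6  -18.83 237.35] yaw 52.51 tilt [ 0.19 -0.01] F [-1.03  1.92  5.94] Ft [ 0.91 -1.98 -5.95] Tq [0.461 0.368 0.014] q6 24.5
```

Emit:
apply_moves --moves '[{"jaw": 0, "offset": [0, 0.1, 0], "rot": [0, 0, 4]}, {"jaw": 0, "offset": [0, 0.1, 0.5], "rot": [0, 0, 4]}, {"jaw": 0, "offset": [0, 0.1, 0], "rot": [0, 0, 4]}, {"jaw": 0, "offset": [0, 0.1, 0.5], "rot": [0, 0, 4]}, {"jaw": 0, "offset": [0, 0.1, 0], "rot": [0, 0, 4]}]'

```text
time_s: 13.78
eef_pos: [0.6045, -0.0198, 0.2348]
eef_rot: [0.001, 0.96, 0.28, 0.001]
wrist_force: [-0.5, -0.7, -0.6]
opening: 0.224
grasp_force: 60.3
```

```bash
python3 st.py
```

```text
t 13.775 p [604.47 -19.85 234.76] yaw 32.5 tilt [ 0.08 -0.06] F [-0.5  -0.71 -0.62] Ft [-0.8   0.33  0.62] Tq [-0.378 -0.04   0.07 ] q6 44.4
```

It has dropped by 2.6 mm. Now I'll push it down to the floor without turning.

Emit:
apply_moves --moves '[{"jaw": 0, "offset": [0, 0, 1], "rot": [0, 0, 0]}, {"jaw": 0, "offset": [0, 0, 1], "rot": [0, 0, 0]}, {"jaw": 0, "offset": [0, 0, 1], "rot": [0, 0, 0]}, {"jaw": 0, "offset": [0, 0, 1], "rot": [0, 0, 0]}, {"jaw": 0, "offset": [0, 0, 1], "rot": [0, 0, 0]}]'

```text
time_s: 14.4
eef_pos: [0.6048, -0.0197, 0.2311]
eef_rot: [0.001, 0.96, 0.281, 0.001]
wrist_force: [-1.0, -1.5, 11.4]
opening: 0.218
grasp_force: 62.1
```

```bash
python3 st.py
```

```text
t 14.4 p [604.83 -19.66 231.1 ] yaw 32.64 tilt [ 0.15 -0.05] F [-1.04 -1.49 11.38] Ft [ -1.66   0.72 -11.38] Tq [-0.507  0.397  0.043] q6 44.3
```

Emit:
apply_moves --moves '[{"jaw": 0, "offset": [0, 0.1, 0], "rot": [0, 0, 4]}, {"jaw": 0, "offset": [0, 0.1, 0], "rot": [0, 0, 4]}, {"jaw": 0, "offset": [0, 0.1, 0], "rot": [0, 0, 4]}, {"jaw": 0, "offset": [0, 0.1, 0], "rot": [0, 0, 4]}, {"jaw": 0, "offset": [0, 0, 0], "rot": [0, 0, 0]}]'

```text
time_s: 15.02
eef_pos: [0.6051, -0.0203, 0.2311]
eef_rot: [0.001, 0.99, 0.144, 0.001]
wrist_force: [-0.9, -3.3, 8.5]
opening: 0.225
grasp_force: 61.6
```

```bash
python3 st.py
```

```text
t 15.025 p [605.06 -20.34 231.13] yaw 16.59 tilt [ 0.17 -0.09] F [-0.95 -3.31  8.47] Ft [-1.83  2.92 -8.47] Tq [-0.817  0.158  0.049] q6 60.3
```

Emit:
apply_moves --moves '[{"jaw": 0, "offset": [-0.1, 0.3, 0], "rot": [0, 0, 4]}, {"jaw": 0, "offset": [0, 0.2, 0], "rot": [0, 0, 4]}, {"jaw": 0, "offset": [0, 0.1, 0], "rot": [0, 0, 3]}, {"jaw": 0, "offset": [0, 0, 0], "rot": [0, 0, 0]}, {"jaw": 0, "offset": [0, 0, 0], "rot": [0, 0, 0]}]'

```text
time_s: 15.65
eef_pos: [0.6051, -0.021, 0.2311]
eef_rot: [0.001, 0.999, 0.05, 0.001]
wrist_force: [-0.4, -2.2, 9.2]
opening: 0.221
grasp_force: 61.7
```

```bash
python3 st.py
```

```text
t 15.65 p [605.13 -20.96 231.14] yaw 5.68 tilt [ 0.17 -0.1 ] F [-0.39 -2.23  9.23] Ft [-0.59  2.19 -9.22] Tq [-0.823  0.097  0.465] q6 71.2
```

Torque is 0.47 N m, up steeply from 0.05, so the screw is at its stop. I'll ease back within the free play and draw the key out.

Emit:
apply_moves --moves '[{"jaw": 0, "offset": [0, 0, 0], "rot": [0, 0, -3]}, {"jaw": 0, "offset": [0, 0, -1], "rot": [0, 0, -3]}, {"jaw": 0, "offset": [0, 0.3, -1], "rot": [0, 0, -1]}, {"jaw": 0, "offset": [0, 0, -1], "rot": [0, 0, 0]}, {"jaw": 0, "offset": [0, 0, 0], "rot": [0, 0, 0]}]'

```text
time_s: 16.27
eef_pos: [0.6041, -0.0206, 0.2314]
eef_rot: [-0.0, 0.994, 0.11, -0.0]
wrist_force: [3.5, -2.1, -4.6]
opening: 0.22
grasp_force: 59.6
```

```bash
python3 st.py
```

```text
t 16.275 p [604.13 -20.62 231.39] yaw 12.59 tilt [-0.04  0.01] F [ 3.53 -2.13 -4.61] Ft [2.98 2.84 4.61] Tq [-0.743 -0.918 -0.031] q6 64.2
```

Emit:
apply_moves --moves '[{"jaw": 0, "offset": [0.2, 0.2, -2], "rot": [0, 0, 0]}, {"jaw": 0, "offset": [0, 0, -3], "rot": [0, 0, 0]}, {"jaw": 0, "offset": [0, 0, -5], "rot": [0, 0, 0]}, {"jaw": 0, "offset": [0, 0, -8], "rot": [0, 0, 0]}, {"jaw": 0, "offset": [0, 0, -8], "rot": [0, 0, 0]}]'

```text
time_s: 16.9
eef_pos: [0.6043, -0.0204, 0.2591]
eef_rot: [-0.0, 0.994, 0.11, -0.0]
wrist_force: [-0.8, -0.5, -4.7]
opening: 0.225
grasp_force: 59.8
```

Emit:
apply_moves --moves '[{"jaw": 0, "offset": [0, 0, -10], "rot": [0, 0, 0]}, {"jaw": 0, "offset": [0, 0, -15], "rot": [0, 0, 0]}, {"jaw": 0, "offset": [0, 0, -15], "rot": [0, 0, 0]}, {"jaw": 0, "offset": [0, 0, 0], "rot": [0, 0, 0]}, {"jaw": 0, "offset": [0, 0, 0], "rot": [0, 0, 0]}]'

```text
time_s: 17.52
eef_pos: [0.6043, -0.0207, 0.2981]
eef_rot: [-0.0, 0.994, 0.11, -0.0]
wrist_force: [-0.6, 0.3, -4.2]
opening: 0.224
grasp_force: 60.0
```

```bash
python3 st.py;  python3 plan.py .5929 .2502 .296 72.6 7
```

```text
t 17.525 p [604.32 -20.71 298.06] yaw 12.63 tilt [-0.02  0.01] F [-0.55  0.29 -4.18] Ft [-0.48 -0.4   4.18] Tq [-0.004 -0.05   0.004] q6 64.2
dist 38.73681730392861 rv [-0.    0.   -8.57]
[6.9, -38.1, 0.3]
[12.5, -36.7, 0.3]
[17.8, -34.4, 0.3]
[22.7, -31.4, 0.3]
[27.1, -27.6, 0.3]
[31.0, -23.3, 0.3]
[34.1, -18.4, 0.3]
```

Emit:
apply_moves --moves '[{"jaw": 0, "offset": [6.9, -38.1, 0], "rot": [0, 0, -8.57]}, {"jaw": 0, "offset": [12.5, -36.7, 0], "rot": [0, 0, -8.57]}, {"jaw": 0, "offset": [17.8, -34.4, 0], "rot": [0, 0, -8.57]}, {"jaw": 0, "offset": [22.7, -31.4, 0], "rot": [0, 0, -8.57]}, {"jaw": 0, "offset": [27.1, -27.6, 0], "rot": [0, 0, -8.57]}]'

```text
time_s: 18.15
eef_pos: [0.5957, 0.1739, 0.2973]
eef_rot: [-0.0, 0.884, 0.468, -0.001]
wrist_force: [0.6, 0.7, -4.1]
opening: 0.222
grasp_force: 60.0
```

Emit:
apply_moves --moves '[{"jaw": 0, "offset": [31, -23.3, 0], "rot": [0, 0, -8.57]}, {"jaw": 0, "offset": [34.1, -18.4, 0], "rot": [0, 0, -8.57]}, {"jaw": 0, "offset": [0, 0, 0], "rot": [0, 0, 0]}, {"jaw": 0, "offset": [0, 0, 0], "rot": [0, 0, 0]}, {"jaw": 0, "offset": [0, 0, 0], "rot": [0, 0, 0]}]'

```text
time_s: 18.77
eef_pos: [0.5932, 0.2491, 0.2979]
eef_rot: [-0.0, 0.806, 0.591, -0.0]
wrist_force: [-0.4, -0.6, -4.4]
opening: 0.216
grasp_force: 60.0
```

```bash
python3 st.py;  python3 plan.py .5929 .2502 .2 72.6 4
python3 - <<'E'
from h import *
p,d,P,K,T=look('scene')
# shank points and stand hole, same camera
m=(np.hypot(P[...,0]-.593,P[...,1]-.245)<.03)&(P[...,2]>.165)&(P[...,2]<.27); print((np.median(P[m],0)*1e3).round(1),m.sum())
for z in (.175,.205,.235,.26):
    s=P[m&(abs(P[...,2]-z)<.012)]; print(z,(s.mean(0)*1e3).round(1))
E
```

```text
t 18.775 p [593.18 249.14 297.89] yaw 72.51 tilt [-0.04 -0.02] F [-0.4  -0.56 -4.4 ] Ft [-0.65 -0.21  4.4 ] Tq [ 0.018  0.034 -0.018] q6 29.7
dist 24.473183577489426 rv [-0.01  0.01 -0.02]
[0.2, -0.1, 24.5]
[0.2, -0.1, 24.5]
[0.2, -0.1, 24.5]
[0.2, -0.1, 24.5]
[595.5 240.9 220. ] 231
0.175 [594.5 241.2 175.6]
0.205 [595.  241.2 205.4]
0.235 [594.6 241.4 235.4]
0.26 [595.1 241.7 258.6]
```

Emit:
apply_moves --moves '[{"jaw": 0, "offset": [0.6, 0, 30], "rot": [0, 0, 0]}, {"jaw": 0, "offset": [0, 0, 35], "rot": [0, 0, 0]}, {"jaw": 0, "offset": [0, 0, 25], "rot": [0, 0, 0]}, {"jaw": 0, "offset": [0, 0, 9], "rot": [0, 0, 0]}, {"jaw": 0, "offset": [0, 0, 6], "rot": [0, 0, 0]}]'

```text
time_s: 19.45
eef_pos: [0.5938, 0.2504, 0.1937]
eef_rot: [0.0, 0.806, 0.592, 0.0]
wrist_force: [0.1, -0.2, -3.5]
opening: 0.223
grasp_force: 60.0
```

Emit:
apply_moves --moves '[{"jaw": 0, "offset": [0, 0, 2], "rot": [0, 0, 0]}, {"jaw": 0, "offset": [0, 0, 2], "rot": [0, 0, 0]}, {"jaw": 0, "offset": [0, 0, 2], "rot": [0, 0, 0]}, {"jaw": 0, "offset": [0, 0, 2], "rot": [0, 0, 0]}, {"jaw": 0, "offset": [0, 0, 0], "rot": [0, 0, 0]}]'

```text
time_s: 20.08
eef_pos: [0.5932, 0.2507, 0.1851]
eef_rot: [-0.0, 0.806, 0.592, -0.0]
wrist_force: [-0.0, -0.4, -2.9]
opening: 0.223
grasp_force: 60.0
```

```bash
python3 st.py
```

```text
t 20.075 p [593.17 250.75 185.13] yaw 72.62 tilt [-0.02 -0.01] F [-0.02 -0.36 -2.85] Ft [-0.35  0.09  2.85] Tq [0.009 0.035 0.071] q6 29.8
```

The tip is 10 mm inside the hole with no contact. I'll lower it to the floor.

Emit:
apply_moves --moves '[{"jaw": 0, "offset": [0, 0, 8], "rot": [0, 0, 0]}, {"jaw": 0, "offset": [0, 0, 9], "rot": [0, 0, 0]}, {"jaw": 0, "offset": [0, 0, 9], "rot": [0, 0, 0]}, {"jaw": 0, "offset": [0, 0, 6], "rot": [0, 0, 0]}, {"jaw": 0, "offset": [0, 0, 3], "rot": [0, 0, 0]}]'

```text
time_s: 20.7
eef_pos: [0.593, 0.2507, 0.1495]
eef_rot: [-0.0, 0.806, 0.592, -0.0]
wrist_force: [0.4, -0.6, -3.6]
opening: 0.225
grasp_force: 60.0
```

Emit:
apply_moves --moves '[{"jaw": 0, "offset": [0, 0, 1], "rot": [0, 0, 0]}, {"jaw": 0, "offset": [0, 0, 1], "rot": [0, 0, 0]}, {"jaw": 0, "offset": [0, 0, 1], "rot": [0, 0, 0]}, {"jaw": 0, "offset": [0, 0, 0], "rot": [0, 0, 0]}, {"jaw": 0, "offset": [0, 0, 0], "rot": [0, 0, 0]}]'

```text
time_s: 21.32
eef_pos: [0.5933, 0.2508, 0.1474]
eef_rot: [0.0, 0.806, 0.592, 0.0]
wrist_force: [0.0, 0.8, -3.7]
opening: 0.226
grasp_force: 60.0
```

```bash
python3 st.py
```

```text
t 21.325 p [593.31 250.78 147.42] yaw 72.62 tilt [0.01 0.  ] F [ 0.01  0.82 -3.73] Ft [ 0.78 -0.24  3.73] Tq [ 0.026 -0.017  0.013] q6 29.8
```

Emit:
apply_moves --moves '[{"jaw": 0, "offset": [0, 0, 0.7], "rot": [0, 0, 0]}, {"jaw": 0, "offset": [0, 0, 0.7], "rot": [0, 0, 0]}, {"jaw": 0, "offset": [0, 0, 0.6], "rot": [0, 0, 0]}, {"jaw": 0, "offset": [0, 0, 0], "rot": [0, 0, 0]}, {"jaw": 0, "offset": [0, 0, 0], "rot": [0, 0, 0]}]'

```text
time_s: 21.95
eef_pos: [0.5938, 0.2511, 0.1472]
eef_rot: [0.0, 0.806, 0.592, 0.001]
wrist_force: [-3.0, -0.6, 6.9]
opening: 0.223
grasp_force: 61.7
```

On the floor. I'll ease the load, release, and check.

Emit:
apply_moves --moves '[{"jaw": 0, "offset": [0, 0, -1], "rot": [0, 0, 0]}, {"jaw": 0, "offset": [0, 0, 0], "rot": [0, 0, 0]}, {"jaw": 0.3, "offset": [0, 0, 0], "rot": [0, 0, 0]}, {"jaw": 0.4, "offset": [0, 0, 0], "rot": [0, 0, 0]}, {"jaw": 0.6, "offset": [0, 0, 0], "rot": [0, 0, 0]}]'

```text
time_s: 22.58
eef_pos: [0.5933, 0.2507, 0.146]
eef_rot: [-0.0, 0.806, 0.592, -0.0]
wrist_force: [0.2, -0.8, -0.1]
opening: 0.591
grasp_force: 0.0
```

Emit:
apply_moves --moves '[{"jaw": 0.6, "offset": [0, 0, 0], "rot": [0, 0, 0]}, {"jaw": 0.6, "offset": [0, 0, 0], "rot": [0, 0, 0]}, {"jaw": 0.6, "offset": [0, 0, -15], "rot": [0, 0, 0]}, {"jaw": 0.6, "offset": [0, 0, -40], "rot": [0, 0, 0]}, {"jaw": 0.6, "offset": [0, 0, -50], "rot": [0, 0, 0]}]'

```text
time_s: 23.2
eef_pos: [0.5927, 0.2506, 0.2524]
eef_rot: [-0.0, 0.806, 0.592, -0.001]
wrist_force: [1.2, 0.6, 1.1]
opening: 0.603
grasp_force: 0.0
```

```bash
python3 st.py; python3 - <<'E'
from m import *
p,d,P,K,T=look('wrist'); save('w9.png',p,1)
m=(P[...,2]>.165)&(P[...,2]<.19)&(np.hypot(P[...,0]-.592,P[...,1]-.248)<.065)
X=P[m]; A=np.c_[X[:,:2]-[.592,.248],np.ones(len(X))]; print('plane',np.linalg.lstsq(A,X[:,2],rcond=None)[0])
print(rect(P,(.592,.248),(.165,.19),.065)); print('small',rect(P,(.502,.252),(.135,.155),.055)); print('stand',rect(P,(.547,.25),(.05,.068),.11))
E
```

```text
t 23.2 p [592.69 250.62 252.39] yaw 72.61 tilt [-0.09 -0.02] F [1.21 0.61 1.07] Ft [ 0.94  0.97 -1.08] Tq [-0.009 -0.042  0.024] q6 29.8
plane [-0.00658365 -0.00018438  0.1749736 ]
(3075, array([593.6, 248.7,  99.4,  20. ,  72.7]), array([594.7, 252.1], dtype=float32), np.float64(0.175))
small (1539, array([502.4, 254.5,  77.7,  16.7,  78.1]), array([504.7, 258.5], dtype=float32), np.float64(0.1442))
stand (5731, array([546.7, 250.7, 159.9,  75.4, 176.4]), array([548.1, 252.3], dtype=float32), np.float64(0.0594))
```

View pics/w9.png

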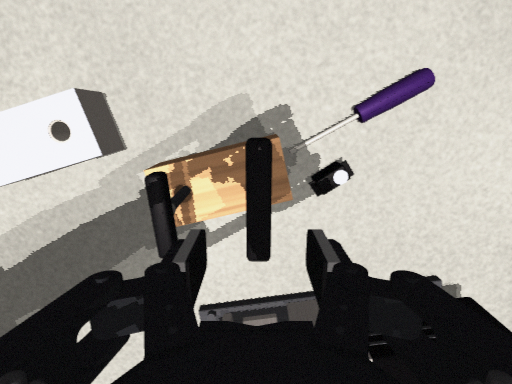

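The key stands upright with its bar at (258,200), about 2 mm from the hole's middle and at its original height. The smaller key at (160,215) and the bystanders are unmoved, and the gripper is clear.

```bash
python3 -c "
from bench import ctrl
print(ctrl.hand_in())"
```

```text
the job is handed in; nothing more can be done
None
```

I tightened the clamp screw until the torque rose to about 0.47 N m at its stop, then stood the larger key upright in its original hole and handed the job in at about 23 s. The smaller key, screwdriver and servo looked unmoved in the last picture; the interface gave no verdict.

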